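Put the empty jar in the pantry's empties box

TASK

Put the empty jar - the slim glass one without a lid - into the wooden empties box: take it upright and, keeping hold of it, push it base first down through the sprung flap in the box's lid, then let go so that it drops inside and the flap snaps shut behind it. Leave the full jar with the steel lid where it stands.

Things in the scene. Friction and masses are not known exactly. Their poses are not given: they have to be found in the camera images.
- empty_jar: The empty jar: green glass, round, open at the top (no lid), standing upright; outside diameter 46 mm up to 105 mm, then a 43 mm neck to the rim at 120 mm; wall 3 mm; about 200 g. Origin: centre of its underside; z runs up its axis. It may be gripped by its upper 35 mm anywhere around.
- mouth (a point): Centre of the opening in the lid of the fixed pine empties box (200 x 200 mm, 215 mm high), level with the lid's flat top, 215 mm above the table. Opening, in a flush dark frame: 76 mm along this point's x, 100 mm along y (15 mm play around the jar in x). z up; the flap's hinge lies along y at x = +38 mm. Hollow inside down to 9 mm above the table; nothing rises above the lid.
- flap (a joint): Steel flap closing the opening, flush with the lid. 0 = shut, grows (rad, to 1.45) as its free edge, at -x of mouth, swings down into the box; a light spring (under 2 N at that edge) shuts it. With the jar's base 75 mm below the lid's top it hangs beside the jar (about 1.35); let go there, the jar falls in by its weight and the flap snaps shut. Should it hang, push it down with closed fingers.
- full_jar: The full jar: same glass and diameter (46 mm), but closed by a 47 mm steel lid, 122 mm high, upright. Origin: centre of its underside. Not to be moved.
There are look-alikes about, which are no part of the job. What is shaped like the empty_jar but orange or yellow is not meant.

How it is judged:
By the outcome, as a careful person would: the job done as asked, in the order asked, and still so for the second after the job is handed in, with the robot touching nothing.
It also fails if it takes over 42 s, if anything falls off the work surface, if the arm or the gripper's body presses on something with over 40 N, if the wrist force passes 120 N, or if a joint passes its speed limit or range.

ROBOT

A 6-joint arm with a two-finger parallel gripper is mounted at the origin on the work surface. World frame = base frame: x ahead of the robot, y to its left, z up, the work surface at z = 0. Lengths are in mm, angles in rad, forces in N, time in s.
With the tool pointing down it reaches from about 275 to 750 mm from the base axis. Payload 10.2 kg.
Tool frame: the origin (TCP) lies at the very end of the fingers, on their centre line; the grasp point (between the pads) lies 19 mm behind it; z points along the fingers, y is the direction in which the jaws open and shut (so a half turn about z gives the same grasp; the last joint's range is limited). The gripper opens to 85 mm and grips with 20 to 120 N. Pads are 22 mm wide; open, the fingers measure 114 mm over their backs; the gripper's body (76 mm by 85 mm) begins 54 mm behind the grasp point. The pads swing forward as they close: fully open they stand 13 mm farther back than shut.
Start: joints at [1.072, 0.313, 1.498, -0, 1.331, -0.223], TCP at [142.979, 505.161, 231.294] pointing down, gripper open.
Joint ranges: [-2.94, 2.94], [-0.97, 2.17], [0.19, 2.56], [-1.23, 4.37], [0.02, 3.11], [-2.88, 2.88]. Speed limits (rad/s): [2.39, 2.39, 3.01, 3.14, 3.14, 3.14].

INTERFACE

Orientations are given as a unit quaternion [w, x, y, z].
In Python, from rig import * gives the robot as it stands. The module is installed in compiled form; this text tells all that it offers.
- The arm moves only by the shell command python3 -m crank 'ROWS' [FORCE]. ROWS is a JSON object of lists of equal length, an entry for each row: "dp": the shift along the world's x, y, z in cm, a list of three; "delta_rot": the turn, a rotation vector about the world's x, y, z in degrees, a list of three; "claw": the closure in counts, from 0 (fully open) to 255 (shut). A call has 1 to 10 rows; each row shifts and turns the commanded pose from where the row before left it; what a row does not reach is not made up. A row lasts 1/10 s, in which the tool goes at most 50 mm and 8.59 degrees, less where a joint would pass 70% of its speed; a pose out of reach is approached as far as the arm can. A call is refused whole if a number of a shift passes 5 or a number of a turn 8.59, either way. A call with a gripper value outside its range is refused whole. The fingers move at their own pace and stop on an object; FORCE is the grip in N (left out, the last holds). Time passes only in rows, so rows that do not move let the fingers close. It gives the time, the measured TCP pose, the force and the opening at its end, in the units of the state.
- sense(): the state, without advancing time (a new reading comes with each control period).
- capture(name): name is "scene" or "side" or "wrist"; returns (picture, depth): 420x560x3 uint8, red, green, blue; 420x560 float32, mm along the optical axis (not along the pixel's ray), 0 where there is no reading.
- camera_model(name): a dict with "fx", "fy", "cx", "cy" (pixels), "cam_to_world" (4x4, takes a point from camera to world coordinates); the wrist camera has in their place "T_tool_cam" (4x4, takes a point from camera to tool coordinates, whose origin is the TCP and whose axes are the flange's). Camera axes: x right, y up, looking along -z (the intrinsics and any distortion apply to the point x, -y, -z); pixel columns grow to the right and rows downward; lengths in mm; the calibration is good to about 2 mm. The wrist camera is an equidistant fisheye: a pixel r from the principal point sees the ray r / f radians off the axis. A picture is of the moment at which its call begins: read the wrist's pose just before it. camera_model takes no time and is no camera call.
- finish_job(): hands the job in, once; it reports no verdict.
Trained networks look in the newest picture that a camera, given by its name, has taken for a name from the list of things; names that differ only in an ending like _2 or _b are one class to them, and where a whole thing is asked for, a point or a joint stands for the part that bears it (a point fixed in the world has none). Each returns a list of dicts, best first, with "p" (0 to 1); they miss things now and then, are a little off and sometimes report something else, mostly with a low value. They report only what shows in the picture. A call takes as long as a camera call. They do not tell look-alikes from the thing itself.
- boxes_of(camera, target): "centre" ([column, row] in pixels, amid what is visible of it).
- masks_of(camera, target): "region" (420x560 bool, what is visible of it) and "centre" ([column, row] in pixels, amid what is visible of it).
- pinpoint(camera, target): "centre" ([column, row] in pixels: a listed point, or the origin of a listed thing).
The state is a dict: "time_s": time; "joints": joint angles; "dq": joint speeds; "tau": joint torques, N m; "eef_pos": TCP position; "ee_rot": TCP orientation; "force": force on the tool from outside, world axes, zero at the start; "wrist_torque": the same for the moment, N m; "grip_width": opening from 0.0 (shut) to 1.0 (fully open).
Only numpy, scipy, OpenCV 4.12 (cv2) and the standard library are available. Lean on these libraries where they do the work, as an engineer would, in place of code of your own. Each camera call takes 0.05 s, during which the arm holds its last target.

## Working session

There is one attempt and no reset: what is moved stays moved. The work goes in short steps, Python scripts to look and compute and a shell command to move; the robot and the scene stay as the last step left them, time stands still between calls to the robot, and variables do not carry over. Pictures are saved under pics/ and viewed, and the job is handed in when it is done.

```bash
mkdir -p pics; cat > h.py <<'E'
from rig import *
import numpy as np, cv2
def save(n,im): cv2.imwrite('pics/'+n+'.png',im[:,:,::-1])
def px2w(cam,u,v,d):
    m=camera_model(cam); T=np.array(m['cam_to_world'])
    x=(u-m['cx'])/m['fx']*d; y=(v-m['cy'])/m['fy']*d
    return (T@[x,-y,-d,1])[:3]
def px2plane(cam,u,v,z):
    a=px2w(cam,u,v,100.);o=np.array(camera_model(cam)['cam_to_world'])[:3,3]
    return o+(a-o)*(z-o[2])/(a[2]-o[2])
def w2px(cam,p):
    m=camera_model(cam); q=np.linalg.inv(np.array(m['cam_to_world']))@np.r_[p,1]
    return m['cx']+m['fx']*q[0]/-q[2], m['cy']-m['fy']*q[1]/-q[2]
E
python3 - <<'E'
from h import *
for c in ['scene','side']:
    im,d=capture(c); save(c+'0',im); np.save(c+'0d.npy',d); np.save(c+'0i.npy',im)
    m=camera_model(c); print({k:v for k,v in m.items() if k!='cam_to_world'}, np.array(m['cam_to_world']).round(2).tolist())
    for t in ['empty_jar','full_jar']:
        for r in boxes_of(c,t): print(c,t,r['p'],r['centre'])
    for t in ['mouth','empty_jar','full_jar']:
        for r in pinpoint(c,t): print(c,'pin',t,r['p'],r['centre'])
s=sense();print(s)
E
```

```text
{'fx': 390.84184014237337, 'fy': 390.84184014237337, 'cx': 279.0165904419763, 'cy': 206.79036022533475} [[-0.83, -0.43, 0.36, 866.93], [0.56, -0.63, 0.53, 406.52], [0.0, 0.64, 0.76, 770.41], [0.0, 0.0, 0.0, 1.0]]
scene empty_jar 0.83 [233.3, 201.6]
scene empty_jar 0.83 [184.9, 193.4]
scene empty_jar 0.64 [197.5, 227.8]
scene full_jar 0.85 [296.5, 197.0]
scene pin mouth 0.62 [409.5, 284.1]
scene pin empty_jar 0.93 [188.5, 212.4]
scene pin empty_jar 0.86 [205.5, 247.2]
scene pin empty_jar 0.71 [236.6, 218.5]
scene pin full_jar 0.9 [292.4, 212.3]
{'fx': 488.49206049827404, 'fy': 488.49206049827404, 'cx': 276.4072893078944, 'cy': 211.25546087614944} [[0.88, 0.25, -0.41, 173.63], [-0.48, 0.44, -0.76, -784.7], [-0.01, 0.87, 0.5, 663.13], [0.0, 0.0, 0.0, 1.0]]
side empty_jar 0.82 [326.4, 280.0]
side empty_jar 0.75 [387.8, 290.4]
side empty_jar 0.63 [358.8, 260.4]
side full_jar 0.77 [247.4, 282.9]
side full_jar 0.21 [196.2, 148.5]
side pin mouth 0.87 [198.3, 145.7]
side pin empty_jar 0.85 [358.7, 282.7]
side pin empty_jar 0.74 [324.3, 306.6]
side pin empty_jar 0.68 [384.3, 318.1]
side pin full_jar 0.85 [250.2, 308.0]
{'time_s': 0.6, 'joints': array([ 1.07157761e+00,  3.12858189e-01,  1.49771486e+00, -3.82098674e-05,
        1.33102103e+00, -2.23366971e-01]), 'dq': array([-1.43641682e-04,  5.78109484e-04, -7.50485536e-04,  6.61650389e-05,
        2.10296532e-03, -1.67826692e-03]), 'tau': array([-4.19194421e-04, -4.12036443e+01, -2.59828019e+01, -1.72923656e-04,
        7.41885033e-04,  2.23041621e-05]), 'eef_pos': array([142.99274271, 505.14289013, 231.30998247]), 'ee_rot': array([ 1.71088024e-05,  1.37484490e-01,  9.90503920e-01, -7.22549400e-06]), 'force': array([0.78478064, 0.64869639, 0.06100558]), 'wrist_torque': array([-0.00228341, -0.00973128, -0.05475273]), 'grip_width': 0.9973222699440405}
```

View pics/scene0.png

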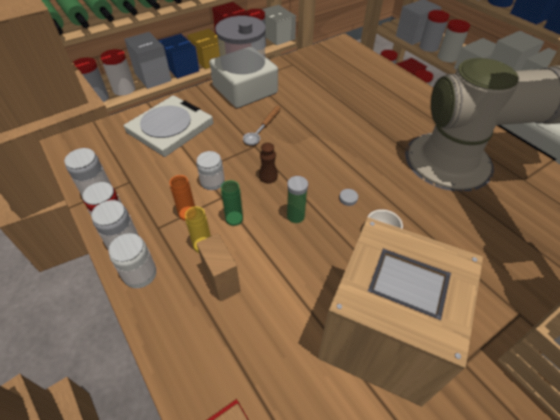

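View pics/side0.png

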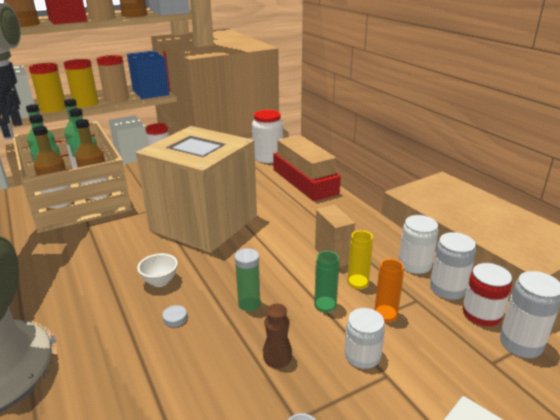

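```bash
python3 - <<'E'
from h import *
print('scene base z=0')
for u,v in [(188.5,212.4),(205.5,247.2),(236.6,218.5),(292.4,212.3)]: print(u,v,px2plane('scene',u,v,0).round(1))
for u,v in [(358.7,282.7),(324.3,306.6),(384.3,318.1),(250.2,308)]: print(u,v,px2plane('side',u,v,0).round(1))
print(px2plane('scene',409.5,284.1,215).round(1),px2plane('side',198.3,145.7,215).round(1))
a=np.load('scene0i.npy')[150:310,150:450];b=np.load('side0i.npy')[100:340,130:430]
save('cropA',cv2.resize(a,None,fx=2.6,fy=2.6,interpolation=3));save('cropB',cv2.resize(b,None,fx=2.5,fy=2.5,interpolation=3))
E
```

```text
scene base z=0
188.5 212.4 [ 700.4 -242.     0. ]
205.5 247.2 [ 714.  -122.5    0. ]
236.6 218.5 [ 609.2 -156.2    0. ]
292.4 212.3 [481.5 -93.8   0. ]
358.7 282.7 [ 720.2 -132.7    0. ]
324.3 306.6 [ 613.3 -160.9    0. ]
384.3 318.1 [ 697.2 -246.3    0. ]
250.2 308 [480.6 -91.3   0. ]
[520.6 271.  215. ] [524.6 265.3 215. ]
```

View pics/cropA.png

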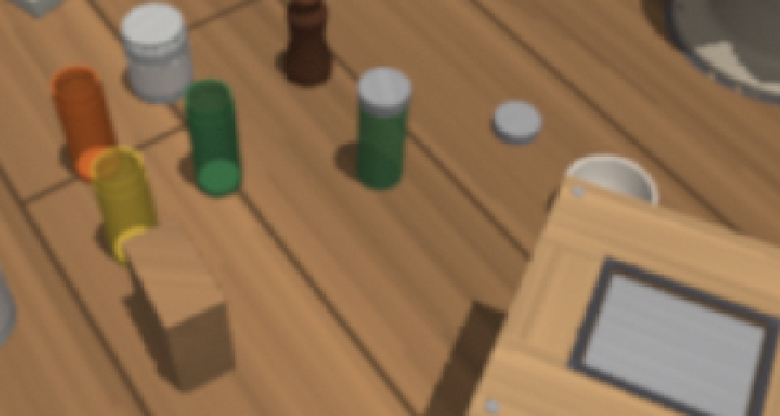

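View pics/cropB.png

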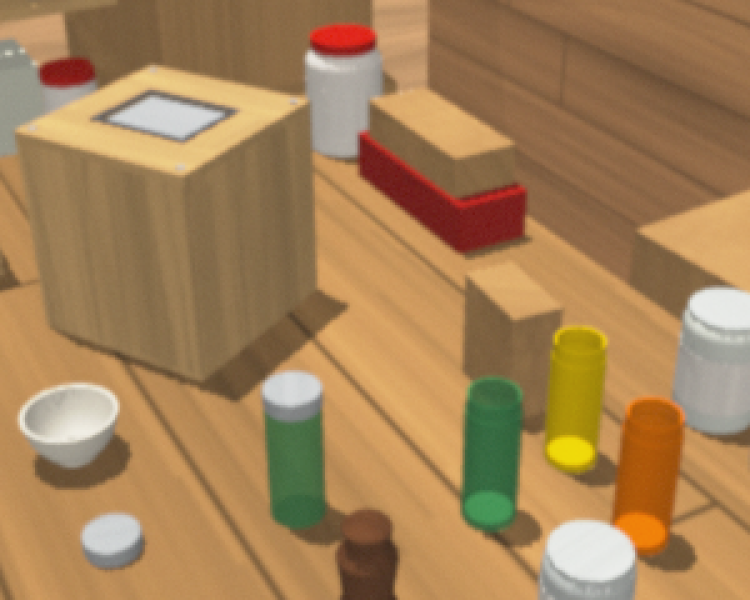

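The candidates are:
- **Green open jar:** scene (233,202), side (326,280). This is the empty jar: green, no lid, lit base visible through the glass.
- **Green jar with steel lid:** scene (296,197), the full jar.
- **Orange jar:** scene (185,193), a look-alike.
- **Yellow jar:** scene (197,228), a look-alike.

The box frame is at about scene (410,284) and side (197,146). Next I'll fit the frame corners and check what stands near the jar.

```bash
python3 - <<'E'
from h import *
for c,(u0,u1,v0,v1) in {'scene':(355,465,240,325),'side':(160,230,125,165)}.items():
    im=np.load(c+'0i.npy'); hsv=cv2.cvtColor(im,cv2.COLOR_RGB2HSV)
    sub=hsv[v0:v1,u0:u1]
    m=((sub[...,1]<70)).astype(np.uint8)
    n,l,st,ce=cv2.connectedComponentsWithStats(m); k=1+np.argmax(st[1:,4]); 
    m=(l==k).astype(np.uint8)
    cs,_=cv2.findContours(m,cv2.RETR_EXTERNAL,cv2.CHAIN_APPROX_NONE); cc=max(cs,key=cv2.contourArea)
    w=np.array([px2plane(c,p[0][0]+u0,p[0][1]+v0,215)[:2] for p in cc],np.float32)
    r=cv2.minAreaRect(w); print(c,st[k],r,cv2.boxPoints(r).round(1).tolist())
# jar rim estimates: column pairs
for n,cam,u,v,z in [('white','side',365,362,0),('white','scene',212,186,0),('mill','side',278,362,0),('block','side',330,262,0),('block top','side',337,220,90)]:
    print(n,px2plane(cam,u,v,z).round())
# green masks
for c in ['scene','side']:
    capture(c)
    for r in masks_of(c,'empty_jar'):
        R=r['region']; ys,xs=np.nonzero(R); print(c,r['p'],r['centre'],xs.min(),xs.max(),ys.min(),ys.max())
for p in [(611,-158.5,0),(611,-158.5,120)]: print(w2px('scene',p),w2px('side',p))
E
```

```text
scene [  13    9   83   71 3410] ((516.901123046875, 267.671142578125), (89.43843078613281, 112.74687194824219), 30.533231735229492) [[449.70001220703125, 293.5], [507.0, 196.39999389648438], [584.0999755859375, 241.8000030517578], [526.7999877929688, 338.8999938964844]]
side [  7  11  57  21 632] ((519.9837646484375, 269.22027587890625), (86.81526947021484, 109.47212219238281), 30.75373649597168) [[454.70001220703125, 294.1000061035156], [510.70001220703125, 200.0], [585.2999877929688, 244.39999389648438], [529.2999877929688, 338.5]]
white [ 596. -318.    0.]
white [ 608. -290.    0.]
mill [ 462. -243.    0.]
block [709. -40.   0.]
block top [740. -15.  90.]
scene 0.92 [231.3, 202.6] 221 243 180 225
scene 0.69 [196.9, 225.7] 186 209 208 249
side 0.93 [324.7, 282.3] 314 338 251 312
side 0.92 [388.1, 292.0] 374 403 259 322
side 0.85 [360.4, 258.8] 348 372 232 288
(np.float64(235.5115179079766), np.float64(218.2165726917062)) (np.float64(322.6959838027852), np.float64(306.29377336311495))
(np.float64(231.189641172091), np.float64(185.4788075193551)) (np.float64(324.9450308367402), np.float64(257.82744054981765))
```

```bash
python3 -m crank '{"dp":[[2.7,-3.9,1],[2.7,-3.9,1],[2.7,-3.9,1],[2.7,-3.9,0.5],[2.7,-3.9,0.5],[2.7,-3.9,0],[2.7,-3.9,0],[2.7,-3.9,0],[2.7,-3.9,0],[2.7,-3.9,0]],"delta_rot":[[0,0,0],[0,0,0],[0,0,0],[0,0,0],[0,0,0],[0,0,0],[0,0,0],[0,0,0],[0,0,0],[0,0,0]],"claw":[0,0,0,0,0,0,0,0,0,0]}' 40
python3 -m crank '{"dp":[[2.8,-3.9,-0.5],[2.8,-3.9,-0.5],[2.8,-3.9,-0.5],[2.8,-3.9,-0.5],[2.8,-3.9,-0.5],[2.8,-3.9,-0.5],[2.7,-3.4,-1],[0,0,0]],"delta_rot":[[0,0,0],[0,0,0],[0,0,0],[0,0,0],[0,0,0],[0,0,0],[0,0,0],[0,0,0]],"claw":[0,0,0,0,0,0,0,0]}'
python3 - <<'E'
from h import *
from scipy.spatial.transform import Rotation as Ro
s=sense(); print(s['eef_pos'],s['joints'],s['time_s'],s['force'])
im,d=capture('wrist');save('w1',im); m=camera_model('wrist'); T=np.array(m['T_tool_cam']);print(T.round(2).tolist(),m['fx'],m['cx'],m['cy'])
R=Ro.from_quat(s['ee_rot'],scalar_first=True).as_matrix()
def ray(u,v):
    x=(u-m['cx'])/m['fx'];y=(v-m['cy'])/m['fy'];r=np.hypot(x,y)
    k=np.sin(r)/r
    c=np.array([x*k,-y*k,-np.cos(r)]); o=R@T[:3,3]+s['eef_pos']; return o,R@T[:3,:3]@c
for f,z in [(pinpoint,0),(boxes_of,60)]:
  for t in ['empty_jar','full_jar']:
    for q in f('wrist',t):
        o,dd=ray(*q['centre']); print(f.__name__,t,q['p'],q['centre'],(o+dd*(z-o[2])/dd[2]).round(1))
E
```

```text
time_s: 1.8
eef_pos: [413.7, 113.3, 271.6]
ee_rot: [0.0, 0.138, 0.99, 0.0]
force: [0.8, 0.5, -0.2]
grip_width: 0.999
time_s: 2.6
eef_pos: [608.9, -156.7, 227.6]
ee_rot: [-0.002, 0.139, 0.99, 0.0]
force: [0.2, 0.7, -1.1]
grip_width: 0.999
[ 608.87957466 -156.68529518  227.62603875] [-4.37663503e-01  5.52239018e-01  1.15327333e+00 -6.27510948e-04
  1.44003150e+00 -1.72876453e+00] 2.6 [ 0.22580555  0.69667686 -1.06070705]
[[-0.0, 0.96, 0.29, 72.87], [1.0, 0.0, 0.0, -1.9], [0.0, 0.29, -0.96, -140.99], [0.0, 0.0, 0.0, 1.0]] 325.19226210127806 286.03571758788337 208.78787930878315
call empty_jar 0.7 [244.5, 267.5] [ 702.8 -240.7    0. ]
call empty_jar 0.68 [290.9, 186.2] [ 618.  -155.6    0. ]
call empty_jar 0.63 [334.2, 252.7] [ 714.2 -126.6    0. ]
call full_jar 0.87 [319.6, 57.1] [483.6 -83.8   0. ]
call empty_jar 0.92 [238.6, 296.5] [ 709.  -242.5   60. ]
call empty_jar 0.81 [290.5, 204.9] [ 623.2 -158.3   60. ]
call empty_jar 0.68 [341.7, 282.1] [ 722.7 -128.3   60. ]
```

View pics/w1.png

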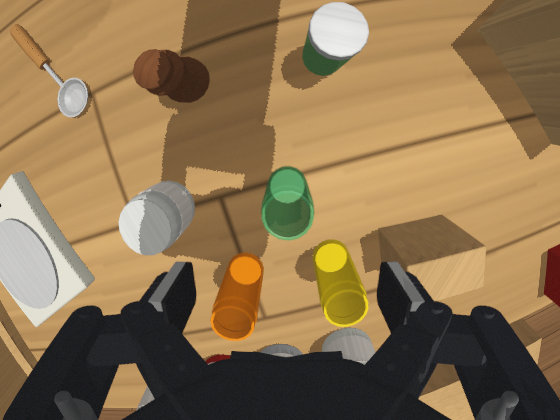

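The wrist view shows the open green jar, its rim around (288,216) and base at (288,184). Orange is at (240,295), yellow at (342,282) and the lidded green jar at (335,35). I'll compute the rim position.

```bash
cat >> h.py <<'E'
from scipy.spatial.transform import Rotation as Ro
def wray(u,v,z,s):
    m=camera_model('wrist'); T=np.array(m['T_tool_cam']); R=Ro.from_quat(s['ee_rot'],scalar_first=True).as_matrix()
    x=(u-m['cx'])/m['fx'];y=(v-m['cy'])/m['fy'];r=np.hypot(x,y);k=np.sin(r)/r
    o=R@T[:3,3]+s['eef_pos'];dd=R@T[:3,:3]@np.array([x*k,-y*k,-np.cos(r)]); return o+dd*(z-o[2])/dd[2]
E
python3 - <<'E'
from h import *
s=sense();im=cv2.imread('pics/w1.png')
cv2.imwrite('pics/w1c.png',cv2.resize(im[150:250,230:350],None,fx=6,fy=6,interpolation=3))
for u,v,z in [(288,216,120),(288,238,120),(263,208,105),(313.5,208,105),(288,184,0)]: print(u,v,z,wray(u,v,z,s).round(1))
R=Ro.from_quat(s['ee_rot'],scalar_first=True).as_matrix();print(R[:,1])
E
```

```text
288 216 120 [ 616.1 -154.6  120. ]
288 238 120 [ 634.7 -159.9  120. ]
263 208 105 [ 607.9 -174.6  105. ]
313.5 208 105 [ 619.8 -132.7  105. ]
288 184 0 [ 615.6 -153.8    0. ]
[ 2.71303668e-01  9.62493798e-01 -9.51399846e-05]
```

View pics/w1c.png

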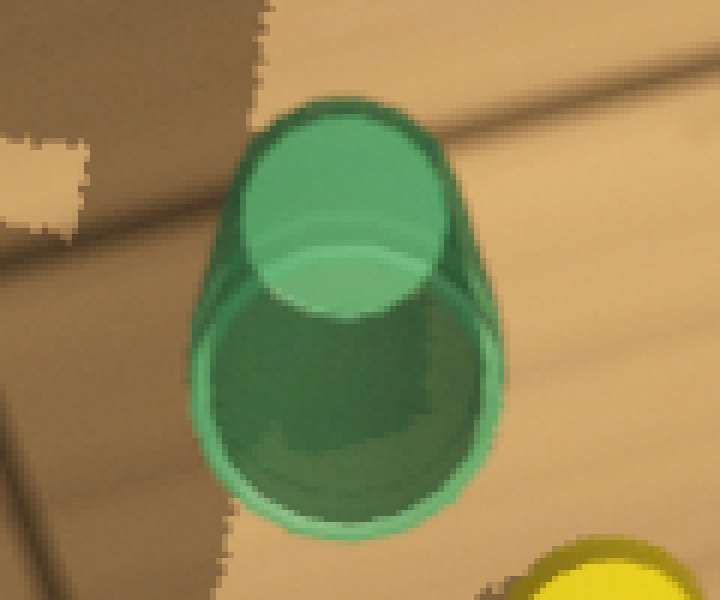

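```bash
python3 -m crank '{"dp":[[0.5,0.0,-3],[0,0,-3.5],[0,0,-3.5],[0,0,-2],[0,0,0],[0,0,0]],"delta_rot":[[0,0,0],[0,0,0],[0,0,0],[0,0,0],[0,0,0],[0,0,0]],"claw":[0,0,0,0,0,0]}' 50
python3 - <<'E'
from h import *
s=sense();im,d=capture('wrist');save('w2',im)
E
```

```text
time_s: 3.45
eef_pos: [613.4, -152.4, 113.0]
ee_rot: [0.001, 0.137, 0.991, -0.0]
force: [-0.8, 0.5, 0.9]
grip_width: 0.998
```

View pics/w2.png

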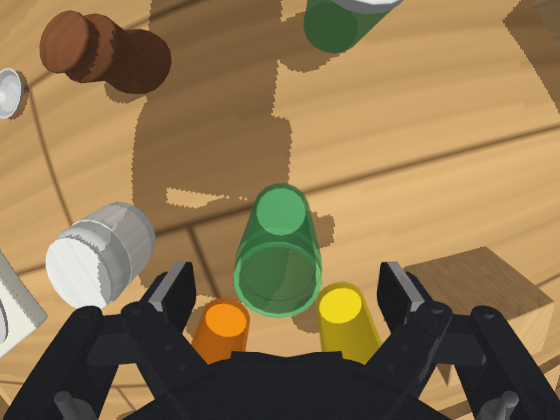

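```bash
python3 - <<'E'
from h import *
s=sense()
for u,v,z in [(277.5,279,120),(281,212,0)]: print(u,v,z,wray(u,v,z,s).round(1), s['eef_pos'])
E
```

```text
277.5 279 120 [ 613.4 -158.8  120. ] [ 613.68406068 -152.69684882  113.49086285]
281 212 0 [ 617.7 -160.3    0. ] [ 613.68406068 -152.69684882  113.49086285]
```

The jar is at about (614,-159), which agrees with the fixed cameras. I'll centre on it, go down to TCP z ≈ 86 and close.

```bash
python3 -m crank '{"dp":[[0.1,-0.6,-0.8],[0,0,-1],[0,0,-1],[0,0,0],[0,0,0],[0,0,0],[0,0,0],[0,0,0],[0,0,0],[0,0,0]],"delta_rot":[[0,0,0],[0,0,0],[0,0,0],[0,0,0],[0,0,0],[0,0,0],[0,0,0],[0,0,0],[0,0,0],[0,0,0]],"claw":[0,0,0,0,80,140,200,255,255,255]}' 50
python3 -m crank '{"dp":[[0,0,0],[0,0,0],[0,0,0]],"delta_rot":[[0,0,0],[0,0,0],[0,0,0]],"claw":[255,255,255]}'
python3 - <<'E'
from h import *
s=sense();im,d=capture('wrist');save('w3',im)
E
```

```text
time_s: 4.5
eef_pos: [614.4, -158.8, 83.9]
ee_rot: [0.001, 0.137, 0.991, -0.0]
force: [0.5, 1.5, 4.9]
grip_width: 0.484
time_s: 4.8
eef_pos: [614.3, -158.8, 83.9]
ee_rot: [0.001, 0.137, 0.991, -0.0]
force: [0.4, 2.4, 5.6]
grip_width: 0.486
```

View pics/w3.png

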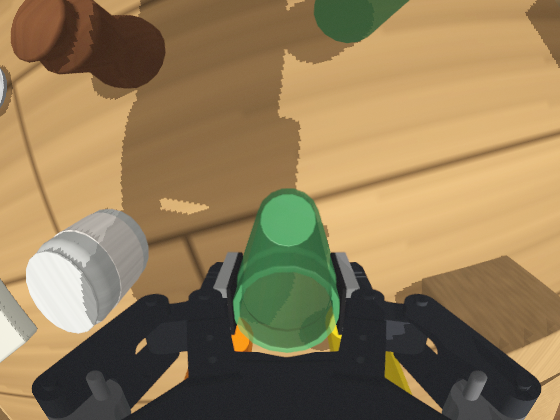

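Gripped at the neck, with the jar upright between the pads. Next I'll lift.

```bash
python3 -m crank '{"dp":[[0,0,1],[0,0,2],[0,0,3],[0,0,3],[0,0,3],[0,0,3],[0,0,3],[0,0,3],[0,0,2.5],[0,0,1]],"delta_rot":[[0,0,0],[0,0,0],[0,0,0],[0,0,0],[0,0,0],[0,0,0],[0,0,0],[0,0,0],[0,0,0],[0,0,0]],"claw":[255,255,255,255,255,255,255,255,255,255]}'
python3 -m crank '{"dp":[[-0.3,1.3,0.2],[-0.6,2.7,0.2],[-0.9,4,0.2],[-0.9,4,0.2],[-0.9,4,0],[-0.9,4,0],[-0.9,4,0],[-0.9,4,0],[-0.9,4,0],[-0.9,4,0]],"delta_rot":[[0,0,0],[0,0,0],[0,0,0],[0,0,0],[0,0,0],[0,0,0],[0,0,0],[0,0,0],[0,0,0],[0,0,0]],"claw":[255,255,255,255,255,255,255,255,255,255]}'
python3 -m crank '{"dp":[[-0.6,2.7,0],[-0.3,1.3,0],[0,0,0],[0,0,0],[0,0,0]],"delta_rot":[[0,0,0],[0,0,0],[0,0,0],[0,0,0],[0,0,0]],"claw":[255,255,255,255,255]}'
python3 - <<'E'
from h import *
s=sense();print(s['eef_pos'])
im,d=capture('wrist');save('w4',im)
for q in pinpoint('wrist','mouth')+[]: print(q['p'],q['centre'],wray(*q['centre'],215,s).round(1))
for c in ['scene','side']:
    im,d=capture(c);save(c+'4',im)
    for q in pinpoint(c,'empty_jar'): print(c,q)
E
```

```text
time_s: 5.85
eef_pos: [614.0, -159.1, 330.8]
ee_rot: [0.001, 0.138, 0.99, -0.001]
force: [0.5, -0.5, -2.6]
grip_width: 0.488
time_s: 6.85
eef_pos: [531.3, 203.2, 334.6]
ee_rot: [-0.001, 0.137, 0.991, -0.0]
force: [0.9, 0.0, -2.2]
grip_width: 0.486
time_s: 7.35
eef_pos: [524.3, 240.0, 336.0]
ee_rot: [-0.0, 0.138, 0.99, -0.0]
force: [0.1, 0.3, -2.7]
grip_width: 0.487
[524.27377938 239.95399051 335.95820744]
0.95 [316.3, 186.2] [516.6 266.  215. ]
scene {'centre': [203.3, 247.5], 'p': 0.95}
scene {'centre': [188.4, 213.9], 'p': 0.83}
scene {'centre': [397.9, 259.3], 'p': 0.79}
side {'centre': [384.7, 316.3], 'p': 0.89}
side {'centre': [357.8, 280.7], 'p': 0.75}
side {'centre': [202.8, 134.9], 'p': 0.57}
```

View pics/w4.png

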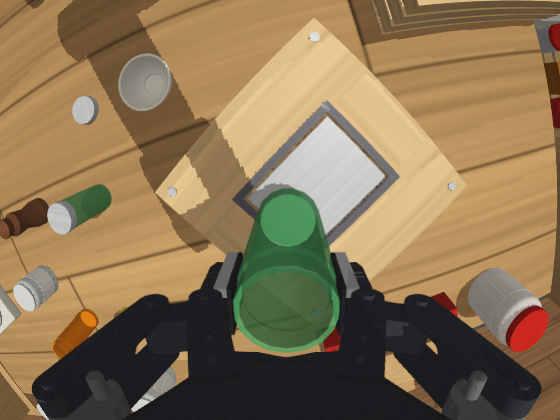

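View pics/side4.png

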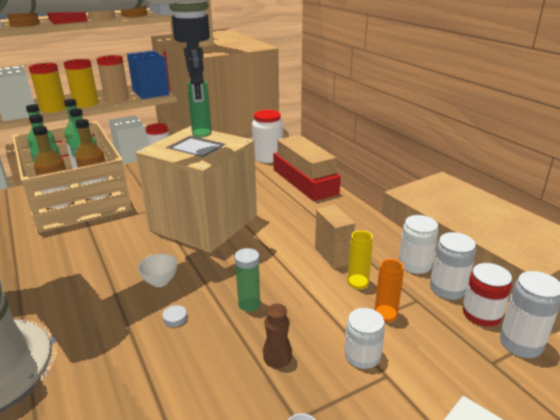

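View pics/scene4.png

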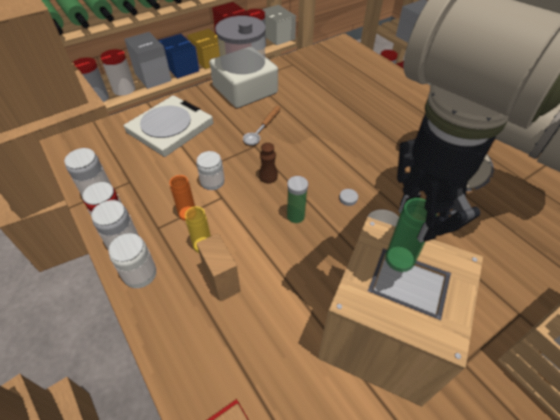

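Jar held upright over the lid. The mouth frame's corners in the wrist view are about (327,102), (398,177) and (234,199). I'll check the mouth centre from these.

```bash
python3 - <<'E'
from h import *
s=sense()
a,b,c=[wray(u,v,215,s)[:2] for u,v in [(327,102),(398,177),(234,199)]]
print(a,b,c,np.linalg.norm(a-b),np.linalg.norm(a-c),(b+c)/2,(c-a)/np.linalg.norm(c-a))
# jar base in the hand
print('jar base', wray(288,217,s['eef_pos'][2]-84,s), s['eef_pos'])
im=cv2.imread('pics/w4.png');cv2.imwrite('pics/w4c.png',cv2.resize(im[90:270,220:410],None,fx=3.3,fy=3.3,interpolation=3))
E
```

```text
[452.08514261 293.10161048] [527.4559384  337.06624784] [508.298801   197.65339613] 87.25621007659734 110.77155326091503 [517.8773697  267.35982199] [ 0.50747378 -0.8616672 ]
jar base [524.25297617 240.13198446 252.31074275] [524.14583241 240.74980479 336.31074275]
```

View pics/w4c.png

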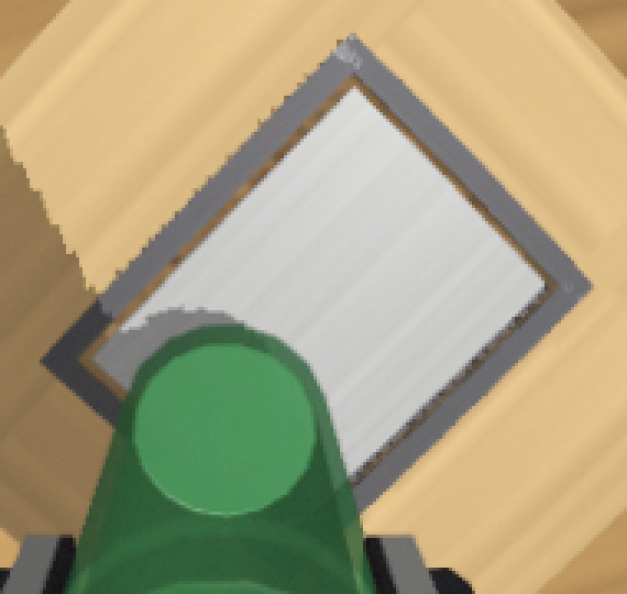

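```bash
python3 -m crank '{"dp":[[-0.2,0.8,0],[-0.3,1.2,0],[-0.1,0.7,0],[0,0,0],[0,0,0],[0,0,-1],[0,0,-1],[0,0,-1],[0,0,0],[0,0,0]],"delta_rot":[[0,0,0],[0,0,0],[0,0,0],[0,0,0],[0,0,0],[0,0,0],[0,0,0],[0,0,0],[0,0,0],[0,0,0]],"claw":[255,255,255,255,255,255,255,255,255,255]}'
python3 - <<'E'
from h import *
s=sense();print(s['eef_pos'])
for c in ['wrist','side','scene']:
    im,d=capture(c);save(c+'5',im)
a=cv2.imread('pics/side5.png')[60:200,130:280];b=cv2.imread('pics/scene5.png')[190:330,340:490]
cv2.imwrite('pics/c5.png',np.hstack([cv2.resize(x,(400,373),interpolation=3) for x in (a,b)]))
E
```

```text
time_s: 8.65
eef_pos: [518.0, 268.1, 306.1]
ee_rot: [-0.0, 0.138, 0.99, -0.0]
force: [0.1, 0.3, -1.3]
grip_width: 0.486
[517.97348477 268.05977407 306.14951191]
```

View pics/c5.png

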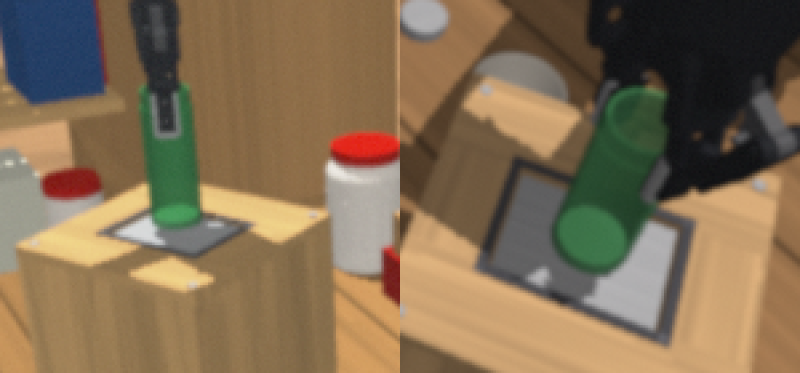

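View pics/wrist5.png

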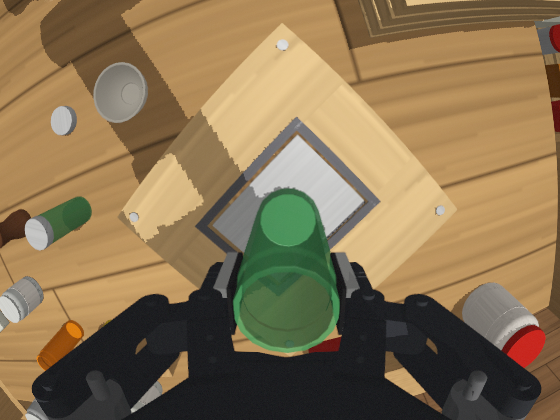

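The base sits 7 mm above the flap and is centred in the frame in all three views. Now I'll push down.

```bash
python3 -m crank '{"dp":[[0,0,-1],[0,0,-1],[0,0,-1],[0,0,-1],[0,0,0]],"delta_rot":[[0,0,0],[0,0,0],[0,0,0],[0,0,0],[0,0,0]],"claw":[255,255,255,255,255]}'
python3 -c "
from h import *
s=sense();print(s['eef_pos'],s['force'],s['wrist_torque'])"
```

```text
time_s: 9.3
eef_pos: [517.1, 267.8, 264.0]
ee_rot: [-0.002, 0.137, 0.991, -0.001]
force: [-1.8, -0.6, -2.0]
grip_width: 0.486
[517.12148183 267.82152177 264.03682487] [-1.84916676 -0.64447838 -2.01263526] [-0.29146322  0.4747496  -0.00137993]
```

```bash
python3 -m crank '{"dp":[[0,0,-1],[0,0,-1],[0,0,-1],[0,0,-1],[0,0,0],[0,0,0]],"delta_rot":[[0,0,0],[0,0,0],[0,0,0],[0,0,0],[0,0,0],[0,0,0]],"claw":[255,255,255,255,255,255]}'
python3 - <<'E'
from h import *
s=sense();print(s['eef_pos'],s['force'])
for c in ['wrist','side','scene']:
    im,d=capture(c);save(c+'6',im)
a=cv2.imread('pics/side6.png')[60:200,130:280];b=cv2.imread('pics/scene6.png')[190:330,340:490]
cv2.imwrite('pics/c6.png',np.hstack([cv2.resize(x,(400,373),interpolation=3) for x in (a,b)]))
E
```

```text
time_s: 9.9
eef_pos: [517.9, 268.1, 226.1]
ee_rot: [-0.0, 0.137, 0.991, -0.0]
force: [-1.7, -0.6, -2.1]
grip_width: 0.485
[517.91373762 268.14142158 226.09156816] [-1.7375021  -0.64781663 -2.14506211]
```

View pics/c6.png

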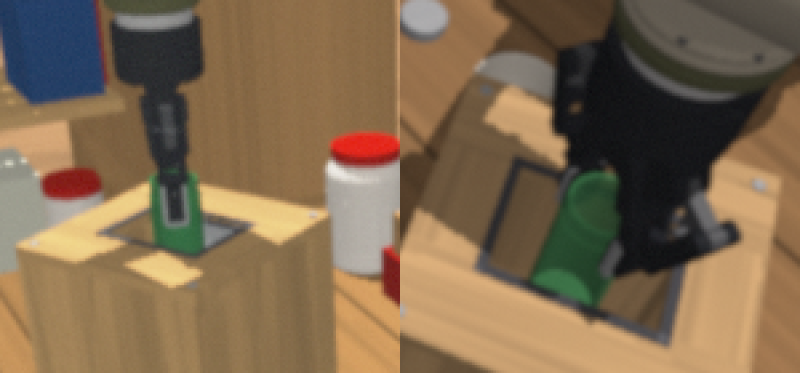

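View pics/wrist6.png

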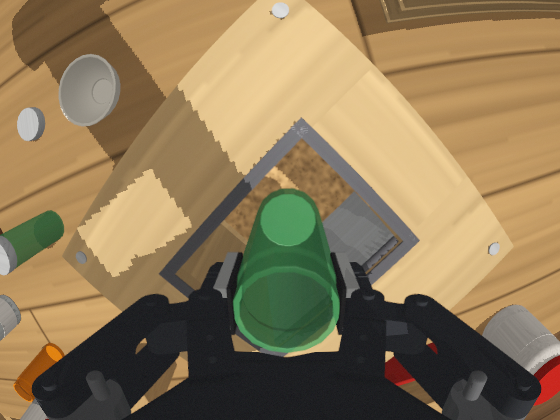

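The flap hangs beside the jar on the +x side, seen at wrist (365,240). I'll go 3 mm further, to about 75 mm deep, and release.

```bash
python3 -m crank '{"dp":[[0,0,-0.3],[0,0,0],[0,0,0]],"delta_rot":[[0,0,0],[0,0,0],[0,0,0]],"claw":[255,255,255]}'
python3 -m crank '{"dp":[[0,0,0],[0,0,0],[0,0,0],[0,0,0],[0,0,0],[0,0,0],[0,0,0],[0,0,0]],"delta_rot":[[0,0,0],[0,0,0],[0,0,0],[0,0,0],[0,0,0],[0,0,0],[0,0,0],[0,0,0]],"claw":[0,0,0,0,0,0,0,0]}'
python3 - <<'E'
from h import *
im,d=capture('wrist');save('w7',im)
E
```

```text
time_s: 10.35
eef_pos: [518.0, 268.1, 223.3]
ee_rot: [-0.0, 0.137, 0.991, -0.0]
force: [-0.6, 0.1, -1.9]
grip_width: 0.492
time_s: 11.15
eef_pos: [518.0, 268.2, 223.3]
ee_rot: [0.0, 0.137, 0.991, 0.0]
force: [0.4, 0.5, 0.5]
grip_width: 0.999
```

View pics/w7.png

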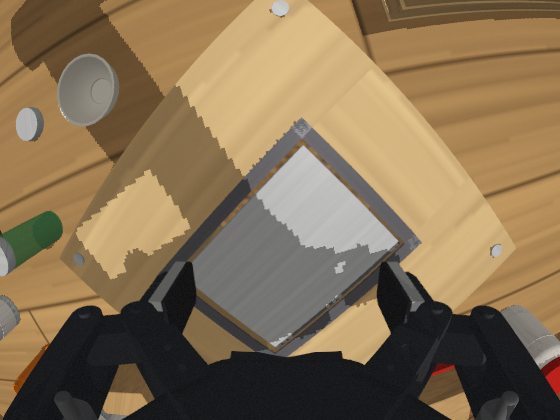

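The jar is gone and the flap is shut flush. I'll retreat and check from the other cameras.

```bash
python3 -m crank '{"dp":[[0,0,2],[0,0,4],[0,0,4],[0,0,4],[-2,-3,0],[-2,-3,0],[-2,-3,0],[-2,-3,0],[0,0,0],[0,0,0]],"delta_rot":[[0,0,0],[0,0,0],[0,0,0],[0,0,0],[0,0,0],[0,0,0],[0,0,0],[0,0,0],[0,0,0],[0,0,0]],"claw":[0,0,0,0,0,0,0,0,0,0]}'
python3 - <<'E'
from h import *
for c in ['side','scene']:
    im,d=capture(c);save(c+'8',im)
    for t in ['full_jar','empty_jar']:
        for q in pinpoint(c,t): print(c,t,q['p'],q['centre'],px2plane(c,*q['centre'],0).round(1))
a,b=[cv2.resize(cv2.imread(f'pics/{c}8.png'),(400,300)) for c in ('side','scene')]
c=cv2.resize(cv2.imread('pics/side8.png')[100:250,120:320],(400,300),interpolation=3)
d=cv2.resize(cv2.imread('pics/scene8.png')[210:360,300:500],(400,300),interpolation=3)
cv2.imwrite('pics/c8.png',np.vstack([np.hstack([a,b]),np.hstack([c,d])]))
E
```

```text
time_s: 12.2
eef_pos: [438.0, 147.9, 363.7]
ee_rot: [0.001, 0.138, 0.99, 0.0]
force: [-0.0, 0.4, 0.3]
grip_width: 0.998
side full_jar 0.98 [250.4, 306.3] [483.2 -86.9   0. ]
side empty_jar 0.71 [384.5, 312.8] [ 707.3 -234.6    0. ]
scene full_jar 0.72 [293.4, 216.0] [486.4 -82.6   0. ]
scene empty_jar 0.67 [203.3, 245.8] [ 716.4 -129.     0. ]
scene empty_jar 0.58 [187.9, 212.8] [ 702.2 -241.7    0. ]
```

View pics/c8.png

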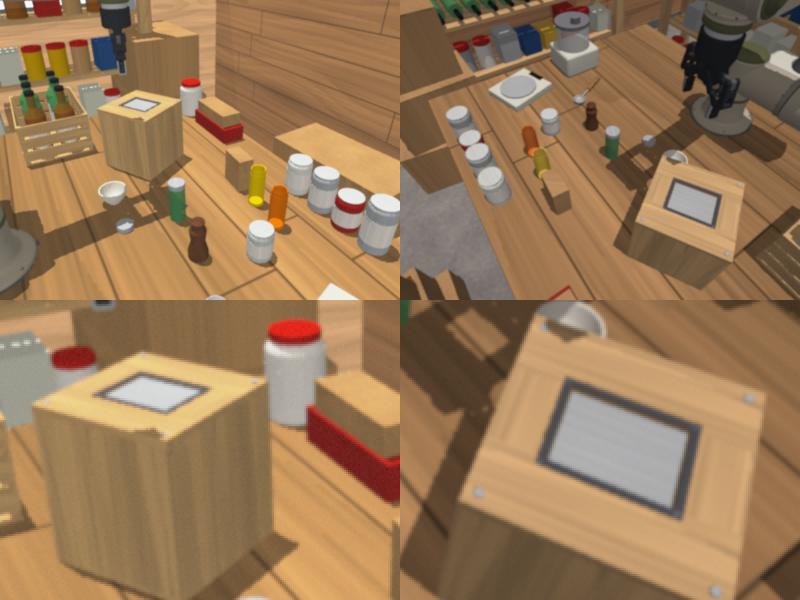

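The network's full-jar reading shifted by several mm between the two looks, so I'll compare the pictures directly.

```bash
python3 - <<'E'
import cv2,numpy as np
for c,(u0,u1,v0,v1) in {'side':(232,266,245,315),'scene':(282,312,172,226)}.items():
    a=cv2.imread(f'pics/{c}0.png');b=cv2.imread(f'pics/{c}8.png')
    r=cv2.matchTemplate(b[v0-8:v1+8,u0-8:u1+8],a[v0:v1,u0:u1],cv2.TM_CCOEFF_NORMED); print(c,cv2.minMaxLoc(r))
E
```

```text
side (0.30193474888801575, 0.9425814747810364, (0, 16), (8, 8))
scene (0.25796955823898315, 0.9545117616653442, (0, 16), (8, 8))
```

The full jar shows zero pixel shift in both views, so it hasn't moved. Handing in.

```bash
python3 -c "
from rig import *
print(finish_job())"
```

```text
the job is handed in; nothing more can be done
None
```

The empty green jar is in the empties box and the flap is shut. I gripped it upright by the neck and pushed it base first through the flap to about 75 mm deep. When I let go, it dropped in and the flap closed behind it. I handed the job in at about 12 s, with the gripper open and clear.

**Last checks:**
- **Flap:** it lies flush in the wrist, side and scene views, and the jar is no longer visible anywhere. I couldn't see inside the box.
- **Forces:** the few wrist readings I took, at the end of each move, stayed under about 6 N.
- **Full jar:** the network put it 5–11 mm from its first position. Matching the before and after pictures showed no shift in either view, so I took the network reading as noise.
- **Look-alikes:** the orange and yellow jars look untouched.

One move towards the box stopped about 27 mm short because I added up the rows wrongly. I corrected it before lowering the jar.

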